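# Clip a sole pattern to the leaning tracing board

### The arm

A 7-joint arm with a two-finger parallel gripper is mounted at the origin on the work surface. World frame = base frame: x ahead of the robot, y to its left, z up, the work surface at z = 0. Lengths are in m, angles in degrees, forces in N, time in s.
With the tool pointing down it reaches from about 0.425 to 0.8 m from the base axis. Payload 8.3 kg.
Tool frame: the origin (TCP) lies at the very end of the fingers, on their centre line; the grasp point (between the pads) lies bot.grip_point_offset behind it (bot.grip_point_offset is the distance from the TCP to the grasp point, in m); z points along the fingers, y is the line along which they close (so a half turn about z gives the same grasp; the last joint's range is limited). The gripper opens to 85 mm and grips with 20 to 120 N. Pads are 22 mm wide; open, the fingers measure 114 mm over their backs; the gripper's body (76 mm by 85 mm) begins 54 mm behind the grasp point. The pads swing forward as they close: fully open they stand 13 mm farther back than shut.
Start: joints at [-69.322, 21.967, 0.94, 78.501, -0.361, 79.538, -2.664], TCP at [0.257, 0.57, 0.231] pointing down, gripper open.
Joint ranges: [-169.22, 169.22], [-14.56, 117.87], [-87.37, 89.26], [10.42, 133.3], [-82.24, 262.24], [0.94, 117.77], [-172.7, 172.7]. Speed limits (degrees/s): [136.94, 136.94, 172.46, 172.46, 180, 180, 180].

### API

Orientations are given as a 3x3 rotation matrix whose columns are the frame's x, y, z axes.
In Python, from rig import bot gives the robot as it stands. The module is installed in compiled form; this text tells all that it offers. Calls block until the motion is done:
- bot.reach(position, orientation): joint-space move of the TCP to a pose.
- bot.move_linear(position, max_speed=0.15, rot=None, stop_force=None): straight line of the TCP; rot=None keeps the orientation; max_speed is the mean speed in m/s. With stop_force (N) it stops when the force on the tool has changed by that much, and returns True; else False.
- bot.goto_joints(angles): joint-space move.
- bot.gripper_to(opening, f_grip=None): opening from 0.0 (shut) to 1.0 (fully open); f_grip is the grip in N (None keeps the last); returns when the fingers have stopped.
- bot.hold(seconds).
- bot.solve_ik(position, orientation): joint angles nearest the present ones, or None.
- bot.camera(name): name is "scene" or "top"; returns (picture, depth): 480x640x3 uint8, red, green, blue; 480x640 float32, m along the optical axis (not along the pixel's ray), 0 where there is no reading.
- bot.camera_info(name): a dict with "fovy" (degrees; the focal length in pixels is half the picture's height over the tangent of half this angle, whatever the lens; pixels are square), "cx", "cy" (the principal point, pixels), "k1" (the pictures are not rectified: a ray, as slopes to the right and down, at radius r is drawn at 1 + k1 r^2 times it, then the intrinsics apply), "extrinsics" (4x4, takes a point from camera to world coordinates). Camera axes: x right, y down, z forward; pixel columns grow to the right and rows downward; lengths in m; the calibration is good to about 2 mm. A picture is of the moment at which its call begins. camera_info takes no time and is no camera call.
A pose or a line that the arm cannot do raises bot.IKError and nothing moves.
- bot.finish_job(): hands the job in; it is judged then, once.
Readings, each from a call of its own:
- bot.get_time(): time.
- bot.get_joints(): joint angles.
- bot.get_joint_velocities(): joint speeds.
- bot.get_effort(): joint torques, N m.
- bot.get_position(): TCP position.
- bot.get_tool_rot(): TCP orientation.
- bot.get_wrist_force(): force on the tool from outside, world axes, zero at the start.
- bot.get_wrist_torque(): the same for the moment, N m.
- bot.get_grip_width(): opening from 0.0 (shut) to 1.0 (fully open).
- bot.get_finger_force(): force on a finger pad.
Only numpy, scipy, OpenCV 4.12 (cv2) and the standard library are available. Lean on these libraries where they do the work, as an engineer would, in place of code of your own. Each camera call takes 0.05 s, during which the arm holds its last target. There are 200 camera calls.

### The job

Slide the sole pattern plate along the ledge of the leaning board until it rests against the end stop, and only then take the spring clamp off its storage rail and clip it over the top edges of the plate and the board together, at the middle of the plate's width, square to the edge and pushed down far enough for both jaw pads to bite fully. Leave the plate sitting on the ledge against the stop, and do not disturb the shoe last, the tape roll or the tin.

Things in the scene. Friction and masses are not known exactly. Their poses are not given: they have to be found in the camera images.
- board: Plywood board 270 mm wide, 8 mm thick, fixed, leaning 30 deg from vertical, top towards the robot, face away from it. Origin: mid-width, on the face at the ledge's top. x: out of the face; y: along the ledge; z: up the slope. Board fills x -8..0 mm, top edge z 108 mm. Ledge stands 26 mm out below z 0. Props behind stay below z 45 mm. Base on the bench 150 x 280 mm.
- stop (a point): Middle, at ledge height, of the end stop's side that the plate must touch (board y -127 mm, face x 0). The stop is a wooden batten at the board's -y end, 8 mm wide, 14 mm proud of the face, 70 mm tall from the ledge. The +y end of the ledge is open. Axes as the board's.
- plate: Loose white plastic pattern plate with a sole outline on its face, 150 mm wide (y), 110 mm tall (z), 8 mm thick (x), 0.15 kg, on the ledge, leaning on the board. Origin: middle of its lower edge, on its back face; axes as the board's. Against the stop it is at board y -52 mm; it starts 35 to 85 mm from there towards +y. Its top is 2 mm above the board's.
- edge_target (a point): Point on the top edge of the board's face (board y -52 mm, z 108 mm) behind the middle of the plate once it is against the stop; board and plate together are 16 mm thick there, board x -8 to +8 mm. Axes as the board's.
- rack: Storage rail: an upright wooden batten 16 mm thick (x), 170 mm long (y), its top 96 mm above the bench, on an 80 x 170 x 18 mm foot, fixed. Origin: centre of the underside.
- clamp: Sprung clamp like a big clothes peg, 108 mm tall, 18 mm wide (y), 90 g, dark steel, black handles, astride the rail at the start, handles up. Two like halves at +x and -x hinged at the pivot; this is the +x half. Origin: on the pivot; y: hinge axis; z: up to the handles, the mid-plane while on a 16 mm edge; squeezed fully this half leans 0.18 rad from it. Squeezing the handles opens the jaws.
- clamp_grip (a point): Where to grip: between the handles, 38 mm above the pivot (moves with the +x half). Fingers close along the clamp's x. Handles are flat, 18 mm wide, 8 to 61 mm above the pivot, flaring apart upwards: 45 mm over their outsides here at the start, 31 mm squeezed to the stop (about 13 N), then parallel.
- clamp_pads (a point): Between the jaw pads, 38 mm below the pivot (moves with the +x half). Pads are 16 mm wide and 14 mm tall, parallel on a 16 mm edge and 30 mm apart when squeezed fully. The jaws end 45 mm below the pivot; an edge can enter up to 10 mm below the pivot.
- jaw (a joint): Opening angle between the clamp's halves, rad: 0 on a 16 mm thickness (as at the start), -0.3 shut empty, 0.36 squeezed fully open.
- last: Bystander: wooden shoe last, 240 x 75 x 85 mm, lying on its sole. Origin: near the middle of its underside; x towards the toe.
- tape: Bystander: roll of tape lying flat, 100 mm across, 25 mm tall. Origin: centre of the underside.
- tin: Bystander: upright tin, 70 mm across, 90 mm tall. Origin: centre of the underside.
Things that resemble listed ones, but are neither listed nor needed, are in the scene too. There is more than one size of the clamp; the job needs the smallest.

How it is judged:
By the outcome, as a careful person would: the job done as asked, in the order asked, and still so for the second after the job is handed in, with the robot touching nothing.
It also fails if it takes over 54 s, if anything falls off the work surface, if the arm or the gripper's body presses on something with over 40 N, if the wrist force passes 120 N, or if a joint passes its speed limit or range.

## Working session

There is one attempt and no reset: what is moved stays moved. The work goes in short steps, each a Python script; the robot and the scene stay as the last script left them, time stands still between calls to the robot, and variables do not carry over. Pictures are saved under pics/ and viewed, at most 10 in all, crops included, and the job is handed in when it is done.

```bash
mkdir -p pics; cat > h.py <<'E'
import numpy as np, cv2
from rig import bot
def grab(n):
    p,d=bot.camera(n); return p,d
def save(p,f): cv2.imwrite(f,cv2.cvtColor(p,cv2.COLOR_RGB2BGR))
def cloud(n,d):
    i=bot.camera_info(n); f=240/np.tan(np.radians(i['fovy'])/2)
    K=np.array([[f,0,i['cx']],[0,f,i['cy']],[0,0,1]])
    v,u=np.mgrid[0:480,0:640]
    q=cv2.undistortPoints(np.stack([u.ravel(),v.ravel()],1).astype(float)[:,None],K,np.array([i['k1'],0,0,0,0.]))[:,0]
    P=np.c_[q,np.ones(len(q))]*d.reshape(-1,1)
    E=np.array(i['extrinsics']); W=P@E[:3,:3].T+E[:3,3]
    W[d.ravel()==0]=np.nan
    return W.reshape(480,640,3)
E
python3 - <<'E'
from h import *
for n in("scene","top"):
    p,d=grab(n); save(p,f'pics/{n}0.png'); np.savez(f'{n}0.npz',p=p,d=d,W=cloud(n,d))
    i=bot.camera_info(n); print(n,i['fovy'],i['k1'],np.round(i['extrinsics'],3).tolist())
print(bot.get_time(),bot.grip_point_offset)
E
```

```text
scene 54.83356433331358 -0.06570980527375143 [[0.732, 0.497, -0.466, 1.051], [0.681, -0.525, 0.511, -0.684], [0.009, -0.691, -0.723, 0.816], [0.0, 0.0, 0.0, 1.0]]
top 45.94781211219696 -0.14211933580518246 [[-0.002, -0.986, 0.166, 0.456], [-1.0, -0.001, -0.015, -0.151], [0.015, -0.166, -0.986, 1.124], [0.0, 0.0, 0.0, 1.0]]
0.1 0.0187
```

View pics/scene0.png

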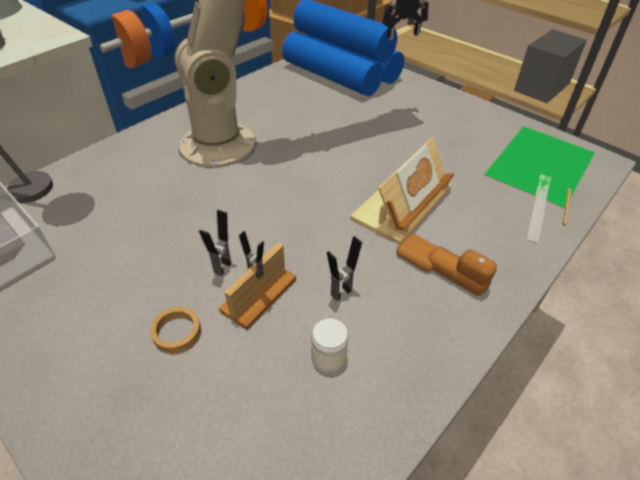

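View pics/top0.png

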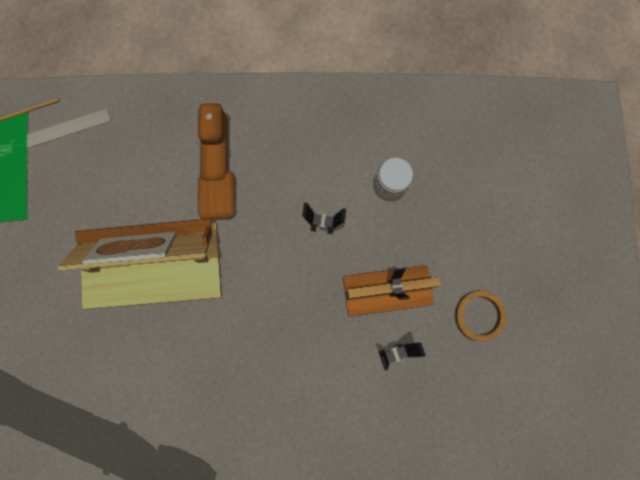

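The views show three clamps. In scene/top pixels they are (215,240)/(400,353) standing on the bench, (345,270)/(325,220) also standing on the bench, and (253,255)/(398,285) astride the rail. The one on the rail fits, being the smallest and in its storage place. The stop is at top (208,235), and the plate at top (85–175,245) has to slide image-right (world -y).

```bash
python3 - <<'E'
from h import *
S=np.load('scene0.npz'); T=np.load('top0.npz')
a=cv2.resize(S['p'][200:320,190:370],None,fx=4,fy=4,interpolation=2)
b=cv2.resize(S['p'][130:240,345:465],None,fx=4,fy=4,interpolation=2)
save(a[:,:],'pics/cA.png')
c=cv2.resize(T['p'][210:310,50:230],None,fx=4,fy=4,interpolation=2)
im=np.zeros((600,800,3),np.uint8); im[:400,:720]=c; save(c,'pics/cB.png')
for n,D in(('s',S),('t',T)):
    W=D['W']; p=D['p']; hsv=cv2.cvtColor(p,cv2.COLOR_RGB2HSV)
    print(n,'bench z',np.nanmedian(W[300:310,300:310,2]) if n=='s' else np.nanmedian(W[400:420,300:320,2]))
    r=np.zeros((480,640),bool)
    if n=='s': r[135:235,350:460]=1
    else: r[215:310,55:225]=1
    w=r&(hsv[...,1]<50)&(hsv[...,2]>130)&(W[...,2]>.03)
    P=W[w]; 
    for k in range(4):
        m=P.mean(0); u,s,v=np.linalg.svd(P-m,full_matrices=False); q=(P-m)@v[2]; P=P[abs(q)<.004]
    print('plate',len(P),m.round(4),(v[2]*np.sign(v[2][0])).round(4),'y',P[:,1].min(),P[:,1].max(),'z',P[:,2].min(),P[:,2].max())
    # dark clamp px
    for nm,(r0,r1,c0,c1) in (dict(rail=(225,285,236,268),L=(205,280,198,234),R=(232,305,322,368)) if n=='s' else dict(rail=(262,305,380,415),L=(335,372,372,430),R=(200,238,298,350))).items():
        Q=W[r0:r1,c0:c1]; k=(hsv[r0:r1,c0:c1,2]<60)&(Q[...,2]>.03); Q=Q[k]
        print(nm,len(Q),np.percentile(Q,[2,50,98],axis=0).round(3).tolist())
    # rail
    r0,r1,c0,c1=(240,330,215,300) if n=='s' else (260,320,340,445)
    Q=W[r0:r1,c0:c1]; h=hsv[r0:r1,c0:c1]; k=(h[...,1]>80)&(abs(Q[...,2]-.096)<.006); Q=Q[k][:,:]
    print('railtop',len(Q),Q.mean(0).round(4)); cc=cv2.minAreaRect((Q[:,:2]*1000).astype(np.float32)); print(cc)
E
```

```text
s bench z -0.0010882020312824592
plate 863 [0.6071 0.169  0.1005] [0.8604 0.0893 0.5016] y 0.10186775659815828 0.2561555669668978 z 0.04771996421987157 0.14584380871044378
rail 300 [[0.511, -0.318, 0.083], [0.547, -0.31, 0.147], [0.559, -0.301, 0.181]]
L 522 [[0.396, -0.347, 0.036], [0.416, -0.326, 0.108], [0.433, -0.279, 0.15]]
R 537 [[0.651, -0.215, 0.035], [0.666, -0.163, 0.106], [0.678, -0.146, 0.15]]
railtop 512 [ 0.535  -0.3152  0.0944]
((531.4490966796875, -308.17852783203125), (22.55533218383789, 171.6840362548828), 6.827796936035156)
t bench z 0.0007016565906642347
plate 321 [0.5787 0.176  0.1424] [ 0.7156  0.062  -0.6958] y 0.100800211765499 0.25007720528683675 z 0.13688950474725614 0.14719410037227032
rail 201 [[0.508, -0.317, 0.089], [0.546, -0.306, 0.156], [0.556, -0.298, 0.183]]
L 375 [[0.392, -0.348, 0.047], [0.416, -0.333, 0.128], [0.432, -0.278, 0.154]]
R 374 [[0.644, -0.215, 0.044], [0.657, -0.166, 0.122], [0.675, -0.145, 0.153]]
railtop 744 [ 0.5317 -0.3072  0.0964]
((531.749267578125, -308.748291015625), (31.14119529724121, 168.90834045410156), 2.1368489265441895)
```

View pics/cA.png

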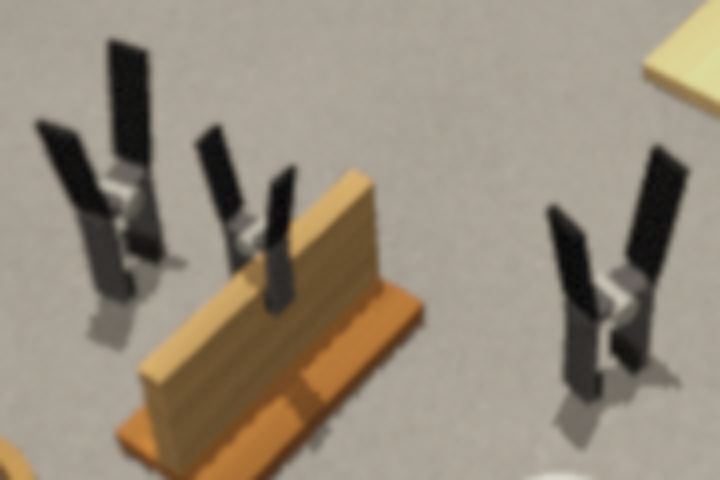

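View pics/cB.png

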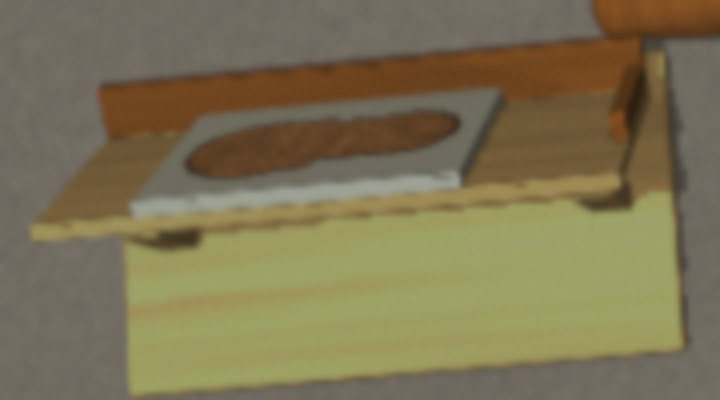

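The enlarged crops confirm it. The rail clamp's handles are clearly shorter than those of the two bench-standing clamps, which are both larger, so the rail clamp is the target. The plate, the stop (at its right) and the open +y end are all visible too. Next I fit the frames.

```bash
cat > fit.py <<'E'
from h import *
def Rb(psi,t=np.radians(30)):
    c,s=np.cos(psi),np.sin(psi); Z=np.array([[c,-s,0],[s,c,0],[0,0,1]])
    return Z@np.array([[np.cos(t),0,-np.sin(t)],[0,1,0],[np.sin(t),0,np.cos(t)]])
E
python3 - <<'E'
from fit import *
D={n:np.load(f'{n}0.npz') for n in('scene','top')}
R=Rb(np.radians(5.0))
for n in D:
    W=D[n]['W'];p=D[n]['p'];h=cv2.cvtColor(p,cv2.COLOR_RGB2HSV)
    r=np.zeros((480,640),bool)
    if n=='scene': r[130:240,345:465]=1
    else: r[210:310,50:230]=1
    # base slab yaw: yellowish base on bench (low z)
    k=r&(h[...,1]>50)&(abs(W[...,2]-.01)<.02)
    print(n,'low z hist',np.percentile(W[k][:,2],[5,50,95]).round(4), k.sum())
    w=r&(h[...,1]<50)&(h[...,2]>130)&(W[...,2]>.03)
    P=W[w]
    cn=[]
    # plate face: project into board frame
    Q=P@R; print(n,'plate in R', np.percentile(Q,[1,5,50,95,99],axis=0).round(4).tolist())
    # wood board points, tall
    k=r&(h[...,1]>60)&(W[...,2]>.05); Q=W[k]@R
    print('wood',k.sum(), np.percentile(Q,[1,5,50,95,99],axis=0).round(4).tolist())
    # face colour classification: orange ledge/stop vs pale wood
    for nm,kk in(('orange',(h[...,0]<11)),('pale',(h[...,0]>=11))):
        kk=kk&r&(h[...,1]>80)&(W[...,2]>.015); Q=W[kk]@R
        print(nm,kk.sum(),np.percentile(Q,[2,50,98],axis=0).round(4).tolist())
    # top edge line: per image column take topmost-height points
    kk=r&(W[...,2]>.03); 
    ys=[];
    Q=W@R
    k2=kk&(Q[...,2]>np.nanpercentile(Q[...,2][kk],99)-.012); A=W[k2]
    f=np.polyfit(A[:,1],A[:,0],1); print('topedge yaw deg',np.degrees(np.arctan(-f[0])))
# base rectangle in top view
W=D['top']['W'];h=cv2.cvtColor(D['top']['p'],cv2.COLOR_RGB2HSV)
for nm,(r0,r1,c0,c1) in dict(base=(240,310,78,222),).items():
    k=np.zeros((480,640),np.uint8); k[r0:r1,c0:c1]=((h[r0:r1,c0:c1,0]>22)&(h[r0:r1,c0:c1,1]>60))*255
    P=W[(k>0)&(abs(W[...,2]-.01)<.02)]; rc=cv2.minAreaRect((P[:,:2]*1000).astype(np.float32)); print('base',rc)
    # back edge: per column lowest row
    L=[]
    for c in range(85,215):
        rr=np.where(k[:,c])[0]
        if len(rr): L.append(W[rr[-1]-1,c])
    L=np.array(L); L=L[np.isfinite(L).all(1)]; f=np.polyfit(L[:,1],L[:,0],1); print('back edge yaw',np.degrees(np.arctan(-f[0])),L[:,2].mean(),L[:,0].mean(),L[:,1].mean())
# rail yaw: centre line of the rail top in each
for n,(r0,r1,c0,c1) in dict(scene=(240,330,215,300),top=(260,320,340,445)).items():
    W=D[n]['W'][r0:r1,c0:c1];h=cv2.cvtColor(D[n]['p'],cv2.COLOR_RGB2HSV)[r0:r1,c0:c1]
    k=(h[...,1]>80)&(abs(W[...,2]-.096)<.004); P=W[k]
    f=np.polyfit(P[:,1],P[:,0],1); e=P[:,0]-np.polyval(f,P[:,1]); print(n,'rail',np.degrees(np.arctan(-f[0])),np.percentile(e,[2,98]),np.polyval(f,-.308), P[:,1].min(),P[:,1].max(),P[:,2].mean())
E
```

```text
scene low z hist [-0.0014  0.0141  0.0233] 1699
scene plate in R [[0.5803, 0.0503, -0.2812], [0.5831, 0.0522, -0.2774], [0.5867, 0.1061, -0.2053], [0.5892, 0.1939, -0.1737], [0.5903, 0.1986, -0.172]]
wood 2299 [[0.548, -0.0202, -0.2903], [0.5751, -0.0183, -0.2862], [0.5845, 0.0717, -0.2352], [0.6048, 0.2387, -0.1801], [0.6071, 0.2485, -0.1753]]Traceback (most recent call last):
  File "<stdin>", line 23, in <module>
    return _quantile_unchecked(
        a, q, axis, out, overwrite_input, method, keepdims, weights)
    return _ureduce(a,
                    func=_quantile_ureduce_func,
    ...<5 lines>...
                    overwrite_input=overwrite_input,
                    method=method)
    r = func(a, **kwargs)
    result = _quantile(arr,
                       quantiles=q,
    ...<2 lines>...
                       out=out,
                       weights=wgt)
    slices_having_nans = np.isnan(arr[-1, ...])
                                  ~~~^^^^^^^^^
IndexError: index -1 is out of bounds for axis 0 with size 0
```

```bash
cat > f2.py <<'E'
from fit import *
import sys
D={n:np.load(f'{n}{sys.argv[1]}.npz') for n in('scene','top')}
W=D['top']['W'];hh={n:cv2.cvtColor(D[n]['p'],cv2.COLOR_RGB2HSV) for n in D}
pr=lambda *a:print(*[np.round(x,4).tolist() if isinstance(x,np.ndarray) else x for x in a])
def edge(P,i,lo,hi): pass
for n in D:
    W=D[n]['W'];h=hh[n]; r=np.zeros((480,640),bool)
    if n=='scene': r[130:240,345:465]=1
    else: r[210:310,50:230]=1
    # top edge of board+plate: plate-front pixels -> yaw
    if n=='top':
        L=[];B=[]
        for c in range(90,212):  # lowest pale base pixel (back edge of the base) and top-edge back pixel
            hi=np.where(r[:,c]&(W[:,c,2]>.115))[0]
            lo=np.where(r[:,c]&(h[:,c,1]>60)&(abs(W[:,c,2]-.012)<.012))[0]
            if len(hi): L.append(W[hi[-1]-1,c])
            if len(lo): B.append(W[lo[-1]-1,c])
        for nm,A in(('topback',L),('baseback',B)):
            A=np.array(A);A=A[np.isfinite(A).all(1)]
            f=np.polyfit(A[:,1],A[:,0],1);e=abs(A[:,0]-np.polyval(f,A[:,1]));A=A[e<.004];f=np.polyfit(A[:,1],A[:,0],1)
            pr(nm,'yaw',np.degrees(np.arctan(-f[0])),A.mean(0),A[:,1].min(),A[:,1].max())
    else:
        w=r&(h[...,1]<50)&(h[...,2]>130)&(W[...,2]>.03);P=W[w]
        for k in range(5):
            m=P.mean(0);v=np.linalg.svd(P-m,full_matrices=False)[2][2];v*=np.sign(v[0]);P=P[abs((P-m)@v)<.003]
        pr('plate plane',m,v,'yaw',np.degrees(np.arctan2(v[1],v[0])))
    R=Rb(np.radians(5.0)); Q=W@R
    for x0 in([.580,.5885] if n=='scene' else []): pass
    q=Q[r&(W[...,2]>.02)]
    pr(n,'x hist',*[ (round(a*1000),int(b)) for b,a in zip(*np.histogram(q[:,0],np.arange(.54,.625,.003)))if b>15])
    pr('max zb by y',[(y,round(float(np.nanpercentile(q[abs(q[:,1]-y)<.008][:,2],98)),4)) for y in np.arange(-.01,.25,.03)])
for n,(r0,r1,c0,c1) in dict(scene=(240,330,215,300),top=(260,320,340,445)).items():
    W=D[n]['W'][r0:r1,c0:c1];h=hh[n][r0:r1,c0:c1]
    k=(h[...,1]>80)&(abs(W[...,2]-.096)<.004);P=W[k]
    f=np.polyfit(P[:,1],P[:,0],1);e=P[:,0]-np.polyval(f,P[:,1])
    pr(n,'rail',np.degrees(np.arctan(-f[0])),np.percentile(e,[2,98]),np.polyval(f,-.308),P[:,1].min(),P[:,1].max(),P[:,2].mean())
E
python3 f2.py 0
```

```text
plate plane [0.6071, 0.17, 0.1003] [0.8607, 0.0895, 0.5012] yaw 5.936009142379451
scene x hist (540, 21) (543, 16) (570, 39) (573, 100) (576, 478) (579, 592) (582, 279) (585, 978) (588, 534) (591, 127) (594, 95) (597, 52) (600, 82) (603, 186) (606, 62)
max zb by y [(np.float64(-0.01), -0.1763), (np.float64(0.019999999999999997), -0.1758), (np.float64(0.049999999999999996), -0.1757), (np.float64(0.08), -0.1738), (np.float64(0.11), -0.1742), (np.float64(0.13999999999999999), -0.1724), (np.float64(0.16999999999999998), -0.1725), (np.float64(0.19999999999999998), -0.1725), (np.float64(0.22999999999999998), -0.1761)]
topback yaw 5.440643905442026 [0.5755, 0.1327, 0.1363] 0.03038917270001798 0.23646055066938163
baseback yaw 5.232101452408398 [0.5078, 0.1581, 0.0157] 0.03775841992898457 0.28084320503880866
top x hist (540, 17) (543, 20) (546, 22) (570, 107) (573, 234) (576, 565) (579, 991) (582, 240) (585, 1284) (588, 751) (591, 236) (594, 240) (597, 228) (600, 232) (603, 338) (606, 154) (609, 45) (612, 34)
max zb by y [(np.float64(-0.01), -0.1729), (np.float64(0.019999999999999997), -0.1734), (np.float64(0.049999999999999996), -0.1722), (np.float64(0.08), -0.171), (np.float64(0.11), -0.1709), (np.float64(0.13999999999999999), -0.1702), (np.float64(0.16999999999999998), -0.1707), (np.float64(0.19999999999999998), -0.1715), (np.float64(0.22999999999999998), -0.1732)]
scene rail 7.114172495651651 [-0.0089, 0.0079] 0.5336684108258611 -0.3932211384021169 -0.22282021378972672 0.09477613686210581
top rail 7.152291525688773 [-0.0078, 0.0081] 0.5318422864329689 -0.3928362670061851 -0.22461386750309087 0.096386221677212
```

```bash
cat > f3.py <<'E'
from fit import *
import sys
psi=np.radians(5.6);R=Rb(psi)
if __name__=='__main__':
  for n in('scene','top'):
    D=np.load(f'{n}{sys.argv[1]}.npz');W=D['W'];h=cv2.cvtColor(D['p'],cv2.COLOR_RGB2HSV); r=np.zeros((480,640),bool)
    if n=='scene': r[130:240,345:465]=1
    else: r[210:310,50:230]=1
    q=(W@R);k=r&(W[...,2]>.02)
    white=k&(h[...,1]<50)&(h[...,2]>130)
    P=q[white];xf=np.median(P[abs(P[:,0]-np.median(P[:,0]))<.004][:,0]);print(n,'plate face x',xf, 'n',white.sum())
    F=P[abs(P[:,0]-xf)<.004]
    print(' plate y at z bands',[(round(z,3),np.percentile(F[abs(F[:,2]-z)<.008][:,1],[1,99]).round(4).tolist()) for z in np.arange(-.275,-.17,.025) if (abs(F[:,2]-z)<.008).sum()>8],'z',np.percentile(F[:,2],[1,99]).round(4))
    wood=k&(h[...,1]>60); B=q[wood]
    face=B[(abs(B[:,0]-(xf-.008))<.0035)]
    print(' face x',np.median(face[:,0]),'y by z',[(round(z,3),np.percentile(face[abs(face[:,2]-z)<.008][:,1],[1,99]).round(4).tolist()) for z in np.arange(-.28,-.17,.02)if (abs(face[:,2]-z)<.008).sum()>8],'zmax',np.percentile(face[:,2],[1,99]).round(4))
    S=B[(B[:,0]>xf-.001)&(B[:,0]<xf+.008)&(B[:,1]<.03)&(B[:,2]>-.275)]
    if len(S)>5: print(' stop',len(S),np.percentile(S,[2,25,50,75,98],axis=0).round(4).tolist())
    L=B[(B[:,0]>xf+.008)&(B[:,2]<-.26)&(B[:,0]<xf+.022)]
    if len(L)>5: print(' ledge',len(L),np.percentile(L,[2,50,98],axis=0).round(4).tolist())
E
python3 f3.py 0; python3 - <<'E'
from f3 import *
# IK feasability
O=np.array([0.58,0.13,0])
for tilt in (0,10,20):
  t=np.radians(tilt); z=np.array([-np.sin(t)*np.cos(psi),-np.sin(t)*np.sin(psi),-np.cos(t)])
  for s in (1,-1):
    y=s*R[:,1]; x=np.cross(y,z)
    print(tilt,s,bot.solve_ik(np.array([.64,.30,.07]),np.c_[x,y,z]))
z=-R[:,2]
for s in(1,-1):
    y=s*R[:,0];print('clamp',s,bot.solve_ik(np.array([.57,.08,.16]),np.c_[np.cross(y,z),y,z]),bot.solve_ik(np.array([.52,.08,.25]),np.c_[np.cross(y,z),y,z]))
    a=np.radians(7.1);y=s*np.array([np.cos(a),np.sin(a),0]);zz=np.array([0,0,-1.]);print('grip',bot.solve_ik(np.array([.532,-.307,.14]),np.c_[np.cross(y,zz),y,zz]))
E
```

```text
scene plate face x 0.5878052507993433 n 908
 plate y at z bands [(np.float64(-0.275), [0.0431, 0.1905]), (np.float64(-0.25), [0.0427, 0.1929]), (np.float64(-0.225), [0.0431, 0.1925]), (np.float64(-0.2), [0.0444, 0.1925]), (np.float64(-0.175), [0.0446, 0.1893])] z [-0.2821 -0.1727]
 face x 0.5799359947603128 y by z [(np.float64(-0.28), [-0.0271, 0.2453]), (np.float64(-0.26), [-0.0275, 0.2433]), (np.float64(-0.24), [-0.0252, 0.2434]), (np.float64(-0.22), [-0.0256, 0.2422]), (np.float64(-0.2), [-0.0261, 0.2418]), (np.float64(-0.18), [-0.0265, 0.2427])] zmax [-0.2942 -0.1755]
 stop 106 [[0.5871, -0.0276, -0.2731], [0.5899, -0.0253, -0.2577], [0.5924, -0.0238, -0.2431], [0.594, -0.0217, -0.2278], [0.5953, -0.0169, -0.214]]
 ledge 425 [[0.596, -0.0256, -0.3181], [0.6048, 0.0859, -0.2858], [0.6082, 0.2375, -0.2818]]
top plate face x 0.5849245627929155 n 327
 plate y at z bands [(np.float64(-0.175), [0.0448, 0.1904])] z [-0.1776 -0.1698]
 face x 0.5793434038635672 y by z [(np.float64(-0.28), [-0.0278, 0.2433]), (np.float64(-0.26), [-0.0273, 0.24]), (np.float64(-0.24), [-0.0276, 0.2405]), (np
[... 871 characters left out ...]
9]
20 -1 [-37.82506068  58.28607987  33.2560077   49.1914814  -30.88078036
  98.60923732 -97.13161484]
clamp 1 [-45.23666944  -1.6246663   31.47521213 122.14404163   9.71218269
  29.8170253  -15.11294584] [-37.29160281 -14.00952918  18.35724515 119.9611716   15.25380328
  44.78269712 -20.82898681]
grip [-12.34854912  34.0626591   57.31568784  89.51099591 -29.56620298
  72.81980706  56.50679268]
clamp -1 [-39.5917993   -1.31149375  25.85690208 121.95500816   9.20599764
  29.7735781  165.21502762] [-31.21717488 -13.28161087  13.27168187 119.76927246  12.85013885
  44.30621988 161.19675932]
grip [ -20.14975086   47.23541272   77.61139183   89.78428548  -46.53718412
   81.08622809 -111.69107123]
```

```bash
cat >> fit.py <<'E'
psi=np.radians(5.6);R=Rb(psi);O=R@np.array([.5795,.1078,-.281])
B=lambda x,y,z:O+R@(np.array([x,y,z])/1000)
E
cat > s1.py <<'E'
from fit import *
print('O',O)
z=np.array([0,0,-1.]);y=R[:,1];T=np.c_[np.cross(y,z),y,z]
bot.gripper_to(0,20)
p=B(12,157,21.5);up=p.copy();up[2]=.22
bot.reach(up,T);print(bot.get_time(),bot.get_position(),up)
print(bot.move_linear(p,.15,stop_force=10))
q=B(12,108,21.5); print('appr',bot.move_linear(q,.1,stop_force=8),bot.get_wrist_force())
r=B(12,30,21.5); print('push',bot.move_linear(r,.04,stop_force=8),bot.get_wrist_force())
print('finger by',(R.T@(bot.get_position()-O)*1000).round(2),bot.get_time())
for n in('scene','top'):
    a,d=grab(n);np.savez(f'{n}1.npz',p=a,d=d,W=cloud(n,d))
    save(cv2.resize(a[110:260,330:480] if n=='scene' else a[190:320,40:240],None,fx=4,fy=4),f'pics/{n}1.png')
E
python3 s1.py; python3 f3.py 1
```

```text
O [0.62877655 0.16996903 0.04639686]
2.4583 [0.61217864 0.32786608 0.22005612] [0.61310005 0.32618483 0.22      ]
False
appr False [-0.39750352  0.8879836  -0.96461487]
push False [-1.7553882   5.29749941  0.8956407 ]
finger by [12.03 31.42 21.62] 6.3417
scene plate face x 0.5880632033236706 n 862
 plate y at z bands [(np.float64(-0.275), [-0.0085, 0.1314]), (np.float64(-0.25), [-0.0095, 0.1329]), (np.float64(-0.2), [-0.0171, 0.1296]), (np.float64(-0.175), [-0.0181, 0.1278])] z [-0.2809 -0.1734]
 face x 0.5795724587767709 y by z [(np.float64(-0.28), [-0.0268, 0.2409]), (np.float64(-0.26), [-0.0279, 0.2445]), (np.float64(-0.24), [-0.0272, 0.1544]), (np.float64(-0.22), [-0.0268, -0.0156]), (np.float64(-0.2), [-0.0259, 0.1799]), (np.float64(-0.18), [-0.026, 0.1957])] zmax [-0.3046 -0.1746]
 stop 270 [[0.5873, -0.0267, -0.2709], [0.5884, -0.0217, -0.2468], [0.5895, 0.003, -0.234], [0.5915, 0.0177, -0.222], [0.5957, 0.0288, -0.2077]]
 ledge 436 [[0.5966, -0.0257, -0.3182], [0.6048, 0.0811, -0.2856], [0.6093, 0.2378, -0.282]]
top plate face x 0.5848488530807747 n 143
 plate y at z bands [(np.float64(-0.175), [-0.0171, 0.0442])] z [-0.1763 -0.1695]
 face x 0.57922154395984 y by z [(np.float64(-0.28), [-0.0279, 0.2237]), (np.float64(-0.26), [-0.0275, 0.2361]), (np.float64(-0.24), [-0.0273, 0.2235]), (np.float64(-0.22), [-0.0274, 0.2212]), (np.float64(-0.2), [-0.0273, 0.2154]), (np.float64(-0.18), [-0.0264, 0.2056])] zmax [-0.2728 -0.1715]
 stop 243 [[0.5846, -0.0276, -0.2692], [0.5885, -0.0046, -0.241], [0.589, 0.0088, -0.227], [0.5896, 0.0193, -0.2146], [0.5918, 0.0291, -0.204]]
 ledge 671 [[0.5932, -0.0589, -0.3192], [0.6005, 0.0155, -0.2842], [0.6066, 0.1003, -0.2762]]
```

View pics/scene1.png

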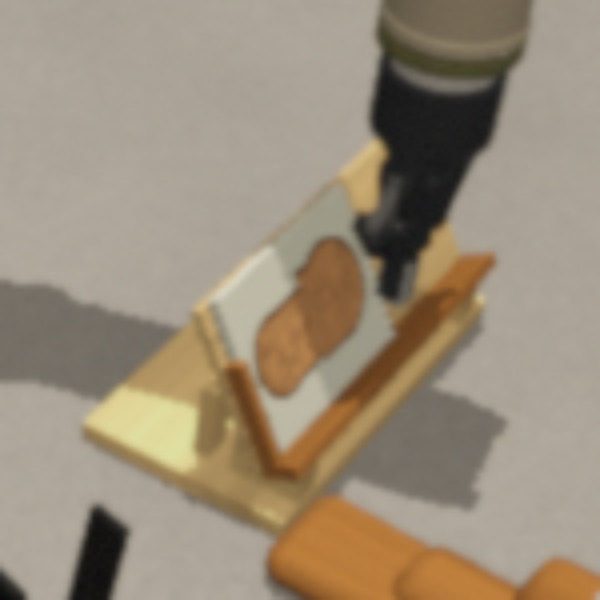

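The plate is flush on the ledge and appears to touch the stop (crop ~(235,380)–(285,470)). The push force was rising to 5 N. I press a little further to confirm.

```bash
python3 - <<'E'
from fit import *
print('push',bot.move_linear(B(12,20,21.5),.02,stop_force=7),bot.get_wrist_force())
print((R.T@(bot.get_position()-O)*1000).round(2),bot.get_time())
print(bot.move_linear(B(12,60,21.5),.08)); p=B(12,60,21.5);p[2]=.27;bot.move_linear(p,.2)
a=np.radians(7.1);y=np.array([np.cos(a),np.sin(a),0]);z=np.array([0,0,-1.])
bot.gripper_to(1.0)
bot.reach(np.array([.532,-.307,.27]),np.c_[np.cross(y,z),y,z]);print(bot.get_time(),bot.get_position())
a=bot.camera_info('top')
for n in('scene','top'):
    a,d=grab(n);np.savez(f'{n}2.npz',p=a,d=d,W=cloud(n,d));
E
python3 f3.py 2 | grep -A1 plate
```

```text
push True [0.5615208  1.1256613  1.01569084]
[11.5  31.69 21.47] 6.725
False
11.1167 [ 0.53322491 -0.30519384  0.26973737]
scene plate face x 0.5878802608302511 n 899
 plate y at z bands [(np.float64(-0.275), [-0.0074, 0.1285]), (np.float64(-0.25), [-0.0111, 0.131]), (np.float64(-0.225), [0.0061, 0.1322]), (np.float64(-0.2), [-0.0178, 0.1308]), (np.float64(-0.175), [-0.0181, 0.1299])] z [-0.281  -0.1736]
 face x 0.579644229810847 y by z [(np.float64(-0.28), [-0.0278, 0.2435]), (np.float64(-0.26), [-0.0263, 0.2431]), (np.float64(-0.24), [-0.0263, 0.2425]), (np.float64(-0.22), [-0.025, 0.2427]), (np.float64(-0.2), [-0.0256, 0.2433]), (np.float64(-0.18), [-0.0256, 0.2423])] zmax [-0.2914 -0.1752]
--
top plate face x 0.5848407388484393 n 319
 plate y at z bands [(np.float64(-0.175), [-0.0167, 0.1284])] z [-0.1763 -0.1696]
 face x 0.5792265600308086 y by z [(np.float64(-0.28), [-0.0273, 0.2418]), (np.float64(-0.26), [-0.0275, 0.2415]), (np.float64(-0.24), [-0.0273, 0.2399]), (np.float64(-0.22), [-0.0272, 0.2412]), (np.float64(-0.2), [-0.027, 0.2271]), (np.float64(-0.18), [-0.0266, 0.2397])] zmax [-0.284  -0.1719]
```

```bash
python3 - <<'E'
from fit import *
print(bot.move_linear(np.array([.5325,-.308,.137]),.12,stop_force=10),bot.get_position(),bot.get_wrist_force())
bot.gripper_to(0,40);print(bot.get_grip_width()*85,bot.get_finger_force(),bot.get_wrist_force())
bot.hold(.2)
print(bot.move_linear(np.array([.5325,-.308,.27]),.1),bot.get_position(),bot.get_time(),bot.get_grip_width()*85)
bot.hold(.3)
for n in('scene','top'):
    a,d=grab(n);np.savez(f'{n}3.npz',p=a,d=d,W=cloud(n,d))
a=np.load('scene3.npz')['p'];save(cv2.resize(a[130:290,190:350],None,fx=3.75,fy=3.75,interpolation=2),'pics/s3.png')
E
```

```text
False [ 0.53293062 -0.30836493  0.13788118] [-0.38409028  0.63030613 -0.24649455]
30.18568965233296 46.10560119152069 [ 0.844412    0.24531016 -1.28581234]
False [ 0.53228538 -0.30777157  0.26922573] 14.7 30.050140378462434
```

View pics/s3.png

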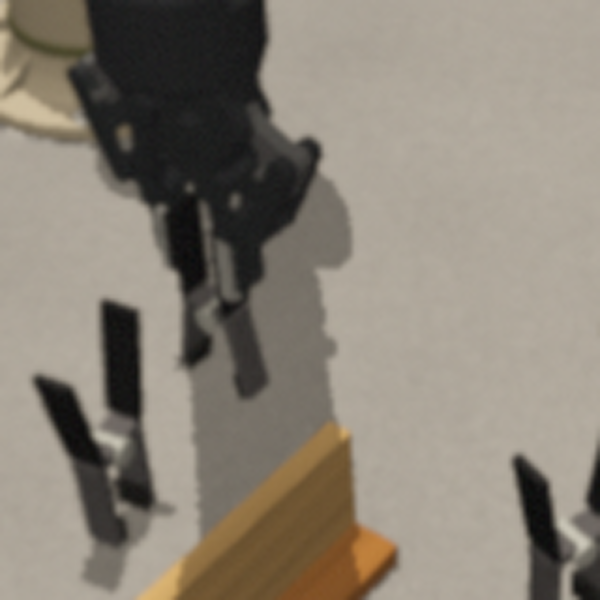

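The clamp is held with its jaws open and is clear of the rail. Jaw tips are at crop (250,395) and (190,360), i.e. scene px (257,235) and (241,226). Next I measure the clamp relative to the TCP.

```bash
python3 - <<'E'
from fit import *
for n,(r0,r1,c0,c1) in dict(scene=(180,240,232,266),).items():
    D=np.load(n+'3.npz');W=D['W'][r0:r1,c0:c1];h=cv2.cvtColor(D['p'],cv2.COLOR_RGB2HSV)[r0:r1,c0:c1]
    a=np.radians(7.1);Rz=np.array([[np.cos(a),-np.sin(a),0],[np.sin(a),np.cos(a),0],[0,0,1]])
    Q=(W-bot.get_position())@Rz*1000
    k=(abs(Q[...,0])<40)&(abs(Q[...,1])<25)
    # row profile
    P=Q[k];
    for z in range(-60,30,6):
        s=P[abs(P[:,2]-z)<3]
        if len(s)>2: print(z,len(s),'x',np.percentile(s[:,0],[3,97]).round(1),'y',np.percentile(s[:,1],[3,50,97]).round(1))
    print('bottom: +x',np.percentile(P[P[:,0]>5][:,2],[0,2,5]),'-x',np.percentile(P[P[:,0]<-5][:,2],[0,2,5]))
    # bright pivot
    b=P[(h[k][:,2]>110)&(h[k][:,1]<60)]; print('pivot bright',len(b),np.median(b,axis=0))
E
```

```text
-60 45 x [-20.7  23.9] y [-8.6 -3.   7.7]
-54 47 x [-18.2  22.2] y [-7.9 -1.7  7.1]
-48 32 x [-19.3  21.8] y [-7.7 -2.9  6.7]
-42 33 x [-17.4  20.8] y [-8.5 -2.9  7.4]
-36 30 x [-17.4  19.6] y [-8.3 -4.   7.3]
-30 34 x [-16.   17.9] y [-8.2 -4.9  6.5]
-24 42 x [-15.7  17.6] y [-9.  -6.7  5.4]
-18 88 x [-13.9  17.2] y [-8.5 -3.8  6. ]
-12 38 x [-13.6  17.3] y [-8.6  0.6  9. ]
-6 33 x [-12.8  16.6] y [-9.3 -4.3  6. ]
0 35 x [-14.4  21.9] y [-10.1  -4.6   7.2]
6 50 x [-20.7  26.8] y [-11.2  -6.9   9.1]
12 73 x [-19.5  29. ] y [-11.7  -6.4   7. ]
18 61 x [-19.4  29.2] y [-11.6  -6.8   6.9]
24 68 x [-18.1  29.9] y [-11.2  -6.1   8.6]
bottom: +x [-68.07678413 -62.50529521 -58.7133346 ] -x [-66.89418324 -63.92585727 -59.09825576]
pivot bright 41 [-16.00992465  -8.27436749 -18.42046791]
```

```bash
python3 - <<'E'
from fit import *
z=-R[:,2];y=R[:,0];T=np.c_[np.cross(y,z),y,z]
for bz in(215,205,195,146): print(bz,bot.solve_ik(B(-.5,-51.5,bz),T))
bot.reach(B(-.5,-51.5,200),T);bot.hold(.3)
bot.move_linear(B(-.5,-51.5,198),.05,rot=T)
print((R.T@(bot.get_position()-O)*1000).round(2),(R.T@bot.get_tool_rot()).round(3).tolist(),bot.get_time(),bot.get_grip_width()*85)
for n in('scene','top'):
    a,d=grab(n);np.savez(f'{n}4.npz',p=a,d=d,W=cloud(n,d))
a=np.load('scene4.npz')['p'][90:240,330:480];b=np.load('top4.npz')['p'][190:340,60:210]
save(cv2.resize(np.hstack([a,b]),None,fx=2.66,fy=2.66,interpolation=2),'pics/s4.png')
# clamp extents in the board frame
D=np.load('scene4.npz');Q=((D['W']-O)@R)*1000
k=(Q[...,2]>118)&(Q[...,2]<185)&(abs(Q[...,1]+52)<40)&(abs(Q[...,0])<45)
P=Q[k]
for zz in range(120,186,6):
    s=P[abs(P[:,2]-zz)<3]
    if len(s)>3: print(zz,len(s),np.percentile(s[:,0],[3,97]).round(1),np.percentile(s[:,1],[3,97]).round(1))
E
python3 f3.py 4 | grep -A1 plate
```

```text
215 [-20.27763987  -9.60103401   0.51073567 119.56967047  10.80558159
  41.29449738 -20.45610741]
205 [-25.39438069  -8.78150369   5.32255803 119.98061401  12.32857963
  40.16884316 -21.73577657]
195 [-28.40430853  -7.83659912   8.33897554 120.28829307  13.12068899
  38.93150279 -22.37993077]
146 [-33.52887086  -2.1363823   14.82831393 121.01268718  13.14123478
  32.35517514 -22.29011184]
[ -0.66 -51.58 197.79] [[0.0, 1.0, -0.0], [1.0, -0.0, -0.0], [-0.0, -0.0, -1.0]] 17.2 29.76468434024612
132 20 [-20.7  23.2] [-59.6 -44.2]
138 32 [-22.2  24.1] [-60.9 -45.2]
144 32 [-19.5  22.5] [-59.8 -44.2]
150 28 [-20.4  20.7] [-60.  -42.7]
156 28 [-17.9  20.3] [-60.3 -42.8]
162 28 [-17.4  19.4] [-60.1 -43.8]
168 19 [-16.  17.] [-62.1 -43.2]
174 42 [-14.7  17.1] [-61.1 -44.8]
180 53 [-16.2  17. ] [-59.5 -43.4]
scene plate face x 0.5879869226944158 n 925
 plate y at z bands [(np.float64(-0.275), [-0.0068, 0.1285]), (np.float64(-0.25), [-0.0092, 0.1316]), (np.float64(-0.225), [0.0063, 0.1318]), (np.float64(-0.2), [-0.0169, 0.1311]), (np.float64(-0.175), [-0.018, 0.1296])] z [-0.2809 -0.1731]
 face x 0.5795322452078561 y by z [(np.float64(-0.28), [-0.0258, 0.2439]), (np.float64(-0.26), [-0.0264, 0.242]), (np.float64(-0.24), [-0.0268, 0.2432]), (np.float64(-0.22), [-0.0253, 0.2448]), (np.float64(-0.2), [-0.0269, 0.243]), (np.float64(-0.18), [-0.0255, 0.2429])] zmax [-0.2906 -0.1746]
--
top plate face x 0.584654066654157 n 281
 plate y at z bands [(np.float64(-0.175), [-0.0168, 0.1292])] z [-0.1777 -0.1699]
 face x 0.5789792659438653 y by z [(np.float64(-0.28), [-0.0278, 0.2441]), (np.float64(-0.26), [-0.0277, 0.24]), (np.float64(-0.24), [-0.0275, 0.2407]), (np.float64(-0.22), [-0.0274, 0.2406]), (np.float64(-0.2), [-0.0269, 0.2126]), (np.float64(-0.18), [-0.0259, 0.2388])] zmax [-0.2849 -0.1716]
```

View pics/s4.png

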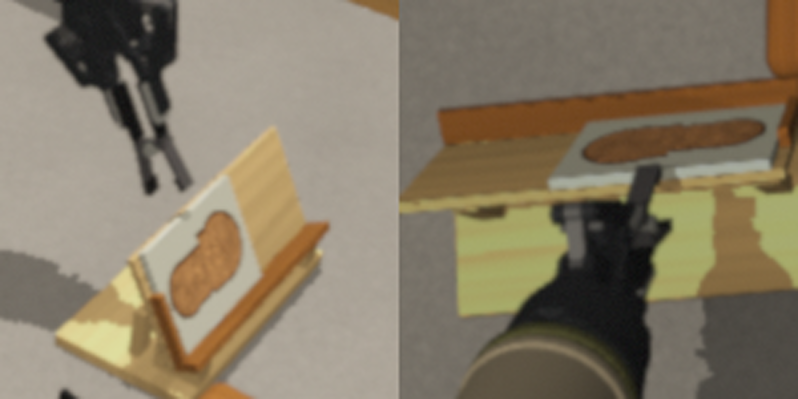

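Left half: the open jaws (150,185)/(185,180) are lined up over the plate's top edge. Right half: the plate is up against the stop at (775,160). The measured jaw centre is at board x +1, y -52. I descend and release.

```bash
python3 - <<'E'
from fit import *
print('down',bot.move_linear(B(-1,-51.5,147),.06,stop_force=12),bot.get_wrist_force())
print((R.T@(bot.get_position()-O)*1000).round(2),bot.get_time())
for w in np.linspace(.38,.6,8): bot.gripper_to(w,20)
print('w',bot.get_grip_width()*85,bot.get_wrist_force(),bot.get_time())
for n in('scene','top'):
    a,d=grab(n);np.savez(f'{n}5.npz',p=a,d=d,W=cloud(n,d))
a=np.load('scene5.npz')['p'][90:240,330:480];b=np.load('top5.npz')['p'][190:340,60:210]
save(cv2.resize(np.hstack([a,b]),None,fx=2.66,fy=2.66,interpolation=2),'pics/s5.png')
E
```

```text
down False [ 0.81950239  0.14465993 -0.88285188]
[ -0.72 -51.45 147.22] 18.3
w 50.86246911057268 [ 2.96052258  0.04527532 -1.74287854] 20.0333
```

View pics/s5.png

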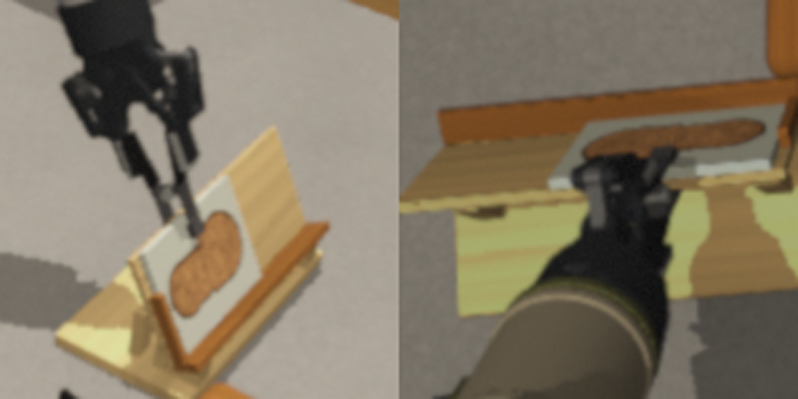

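The clamp straddles plate and board at the plate's middle (190,215), the jaws have closed, and the plate hasn't moved. I back the gripper away along the slope and check.

```bash
python3 - <<'E'
from fit import *
bot.gripper_to(1.0,20);print(bot.get_wrist_force())
bot.move_linear(B(-1,-51.5,205),.08,stop_force=15);print(bot.get_position(),bot.get_wrist_force())
q=bot.get_joints(); q2=list(q);q2[0]=q[0]+(-30); bot.goto_joints(q2);print(bot.get_position())
bot.hold(.3)
for n in('scene','top'):
    a,d=grab(n);np.savez(f'{n}6.npz',p=a,d=d,W=cloud(n,d))
a=np.load('scene6.npz')['p'][90:240,330:480];b=np.load('top6.npz')['p'][190:340,60:210]
save(cv2.resize(np.hstack([a,b]),None,fx=2.66,fy=2.66,interpolation=2),'pics/s6.png')
for n in('scene','top'):
  D=np.load(n+'6.npz');Q=((D['W']-O)@R)*1000
  h=cv2.cvtColor(D['p'],cv2.COLOR_RGB2HSV)
  k=(Q[...,2]>65)&(Q[...,2]<210)&(abs(Q[...,1]+52)<30)&(abs(Q[...,0])<40)&(h[...,2]<75)
  P=Q[k];print(n)
  for zz in range(68,205,8):
    s=P[abs(P[:,2]-zz)<4]
    if len(s)>3: print(zz,len(s),np.percentile(s[:,0],[3,97]).round(1),np.percentile(s[:,1],[3,97]).round(1))
print(bot.get_time())
E
python3 f3.py 6 | grep -A1 plate
```

```text
[ 0.30374229  0.09594457 -1.0946849 ]
[0.53081532 0.10855674 0.22302874] [ 1.2138882   0.76014903 -0.92914357]
[0.40621906 0.35837683 0.22276658]
scene
92 7 [ 9.3 17.1] [-59.3 -56. ]
100 6 [13.9 18.8] [-59.9 -54. ]
108 9 [-12.3  16. ] [-58.6 -50.8]
116 12 [-12.   18.2] [-60.3 -50.2]
124 8 [-11.2  17. ] [-59.6 -51.7]
132 13 [-11.9  18.2] [-59.3 -54.6]
140 34 [-18.2  19.2] [-59.2 -45.7]
148 30 [-18.5  19.4] [-59.5 -46.1]
156 30 [-18.5  22.1] [-60.4 -47.2]
164 29 [-22.1  23.7] [-61.4 -46.5]
172 30 [-21.   24.4] [-60.5 -46.9]
180 29 [-22.4  25.2] [-59.4 -45.6]
188 19 [-23.9  28.6] [-61.7 -47.8]
top
92 20 [-0.4 17.4] [-61.4 -47.5]
100 26 [-11.5  17.7] [-61.7 -47.2]
108 25 [-12.1  17.4] [-61.3 -46.8]
116 19 [-11.8  17.7] [-61.5 -47.7]
124 19 [-12.2  17.3] [-61.3 -48.4]
132 53 [-13.6  18.7] [-61.5 -49.2]
140 61 [-14.   18.1] [-62.1 -48.3]
148 36 [-15.9  19.6] [-61.7 -46.7]
156 43 [-17.3  20.7] [-61.5 -46.7]
164 41 [-19.4  22.4] [-61.3 -46.2]
172 41 [-21.8  23.3] [-61.8 -46.3]
180 35 [-22.4  25.1] [-61.8 -46.5]
188 62 [-24.8  26.5] [-61.6 -46.8]
22.9167
scene plate face x 0.5878915287675277 
[... 263 characters left out ...]
2206462561 y by z [(np.float64(-0.28), [-0.0277, 0.2457]), (np.float64(-0.26), [-0.0269, 0.2436]), (np.float64(-0.24), [-0.0264, 0.2448]), (np.float64(-0.22), [-0.0261, 0.2425]), (np.float64(-0.2), [-0.0268, 0.2438]), (np.float64(-0.18), [-0.0255, 0.2423])] zmax [-0.2855 -0.175 ]
--
top plate face x 0.5849583571629722 n 264
 plate y at z bands [(np.float64(-0.175), [-0.0169, 0.1289])] z [-0.1767 -0.1696]
 face x 0.5794634715840363 y by z [(np.float64(-0.28), [-0.0275, 0.2423]), (np.float64(-0.26), [-0.028, 0.2365]), (np.float64(-0.24), [-0.0273, 0.2387]), (np.float64(-0.22), [-0.0273, 0.239]), (np.float64(-0.2), [-0.027, 0.238]), (np.float64(-0.18), [-0.0267, 0.2404])] zmax [-0.2852 -0.1717]
```

View pics/s6.png

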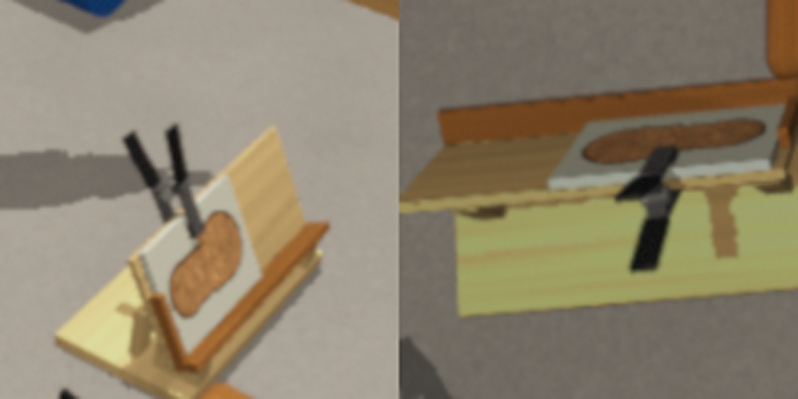

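The clamp sits square at the plate's mid-width (within about 2 mm). Its pivot is about 20 mm above the board edge, so both pads bite fully. The plate is still on the ledge at the stop, and the robot is clear.

```bash
python3 -c "
from rig import bot
print(bot.finish_job())"
```

```text
the job is handed in; nothing more can be done
None
```

I handed the job in at about 23 s: the plate is on the ledge against the stop, judged from push force and position because neither camera sees that contact directly, and the smallest clamp is clipped over plate and board about 1–2 mm from mid-width, square to the edge and pushed down far enough for both pads to bite fully.

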